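Load the egg rack with the pulling hook

ROBOT

A 6-joint arm with a two-finger parallel gripper is mounted at the origin on a cart in front of the work surface, level with it; the furniture and walls round the work are solid. World frame = base frame: x ahead of the robot, y to its left, z up, the work surface at z = 0. Lengths are in m, angles in degrees, forces in N, time in s.
With the tool pointing down it reaches from about 0.4 to 0.825 m from the base axis. Payload 7 kg.
Tool frame: the origin (TCP) lies on the centre line of the jaws, within the pads' length; the fingertips stand 14 mm ahead of it and the grasp point (between the pads) lies 5 mm behind it; z points along the fingers, y is the line along which they close (so a half turn about z gives the same grasp; the last joint's range is limited). The gripper opens to 88 mm and grips with 3 to 60 N. Pads are 19 mm wide; open, the fingers measure 130 mm over their backs; the gripper's body (78 mm by 193 mm) begins 47 mm behind the grasp point.
Start: joints at [91.106, 20.546, 0.682, 0, -70.136, -16.507], TCP at [0.179, 0.651, 0.241] pointing down, gripper open.
Joint ranges: [-176.03, 176.03], [-82.01, 121.73], [-58.28, 71.71], [-173.87, 95.51], [-174.79, -0.11], [-173.66, 173.66]. Speed limits (degrees/s): [136.94, 136.94, 172.46, 180, 180, 180].

INTERFACE

Orientations are given as [roll, pitch, yaw] about the fixed x, y, z axes, in that order (R = Rz(yaw) Ry(pitch) Rx(roll)).
In Python, from plant import r gives the robot as it stands.
- The arm moves only by the tool send_rows, never from a script. Its argument "steps" is a list of rows, each an object with "dp": the shift along the tool's x, y, z in mm, a list of three; "roll": the turn about the tool's z in rad; "jaw": the opening in per cent of the stroke, from 0 (shut) to 100 (fully open). In form: [{"dp": [tx, ty, tz], "roll": roll, "jaw": jaw}, ...]. A call has 1 to 5 rows; each row is the pose to reach, as a shift and turn from the pose commanded when the call began, along the tool's axes at that moment; what a row does not reach only later rows make up. A row lasts 1/8 s, in which the tool goes at most 62.5 mm and 10.7 degrees, less where a joint would pass 70% of its speed; a pose out of reach is approached as far as the arm can. A call with a gripper value outside its range is refused whole. The fingers move at their own pace and stop on an object; "newtons" is the grip in N (left out, the last holds). Time passes only in rows, so rows that repeat a pose let the fingers close. It gives the time, the measured TCP pose, the force, the opening and the grip force at its end, in the units of the state.
- r.get_state(): the state, without advancing time (a new reading comes with each control period).
- r.capture(name): name is "scene" or "top" or "wrist"; returns a dict with "image" (384x512x3 uint8, blue, green, red), "K" (3x3 intrinsics, pixels), "rvec" (rotation vector, rad) and "tvec" (3), from world to camera coordinates, as OpenCV has them. Camera axes: x right, y down, z forward; pixel columns grow to the right and rows downward; lengths in m; the calibration is good to about 2 mm. A picture is of the moment at which its call begins. There is no depth.
- r.close_job(): hands the job in; it is judged then, once.
The state is a dict: "time_s": time; "joints": joint angles; "qd": joint speeds; "joint_torque": joint torques, N m; "tcp_pos": TCP position; "eef_rot": TCP orientation; "contact_force": force on the tool from outside, world axes, zero at the start; "moment": the same for the moment, N m; "gripper_width": finger opening in m; "gripper_force": force on a finger pad.
Only numpy, scipy, OpenCV 4.12 (cv2) and the standard library are available. Lean on these libraries where they do the work, as an engineer would, in place of code of your own. Each camera call takes 0.05 s, during which the arm holds its last target. There are 200 camera calls.

TASK

Pick up the wooden-handled hook, hook its blade behind the steel post of the egg rack's white carrier and drag the carrier fully home against the landing. Then, with the same hook, gently roll each of the two eggs along its own lane until it sits in the dimple at the end of it, and lay the hook down flat on the worktop, clear of the rack. Move the carrier and the eggs only with the hook, never with the gripper's fingers, do not lift the eggs, and leave the other things on the worktop where they are.

Things in the scene. Friction and masses are not known exactly. Their poses are not given: they have to be found in the camera images.
- rack: the egg rack, a wooden board 284 x 156 mm fixed to the worktop. Origin: centre of its underside, on the worktop; x runs along the lanes from the landing towards the dimples, y across to the robot's side, z up. Its landing, a wooden block at x = -142 to -32 mm, carries two lanes with centre lines y = +33 (near) and -33 mm (far). With the carrier home the dimples are at x = +5 mm
- landing (a point): middle of the landing's upper face, 20 mm above the worktop, 87 mm before the rack's origin; same axes as the rack. Rails 6 mm wide, tops 28 mm above the worktop, leave the two lanes 60 mm wide each; a 4 mm lip closes their starts, a tool passes over it. The carrier continues the lanes with rails 26 mm above the worktop and ends in a low wall 28 mm above it
- carrier (a joint): travel in m of the white carrier (70 mm along the lanes, 138 mm across) along the rack towards the landing: starts between 0 and 0.03, is 0.09 when fully home against the landing (2 mm gap). It slides stiffly with about 3.5 N and stays where it is left
- post (a point): the carrier's upright steel post, 12 mm thick, from 22 to 66 mm above the worktop with an 18 mm ball on top (up to 77 mm); this point is on its axis, 42 mm above the worktop. It stands on an ear outside the lanes on the robot's side (y = +90 mm of the rack), 25 mm beyond the dimples' centres
- dimple_near (a point): centre of the round dimple (40 mm wide, 10 mm deep) at the end of the near (robot's side) lane, at the level of the carrier's upper face, 18 mm above the worktop. It moves with the carrier. An egg that has dropped in sits with its centre about 14 mm above this point; on the flat it would be 21.5 mm above
- dimple_far (a point): centre of the round dimple (40 mm wide, 10 mm deep) at the end of the far lane, at the level of the carrier's upper face, 18 mm above the worktop. It moves with the carrier. An egg that has dropped in sits with its centre about 14 mm above this point; on the flat it would be 21.5 mm above
- egg_near_centre (a point): hen's egg, an egg-shaped solid 53 mm long and 43 mm thick, 60 g, which rolls easily; this point is its centre, 21.5 mm above the landing while it lies on its side. It lies in the near (robot's side) lane of the rack's landing, its length roughly across the lane
- egg_far_centre (a point): hen's egg, an egg-shaped solid 53 mm long and 43 mm thick, 60 g, which rolls easily; this point is its centre, 21.5 mm above the landing while it lies on its side. It lies in the far lane of the rack's landing, its length roughly across the lane
- hook_grip (a point): the pulling hook, 120 g, lying flat on the worktop: this point is the middle of its dark wooden handle, where to hold it, 10 mm above its underside. The handle is 18 mm wide, 20 mm high, from 65 mm behind this point to 55 mm ahead of it. x runs along the handle to the blade, y to the left of that, z up. A 10 mm round steel bar on the axis joins handle and blade
- hook_blade (a point): centre of the hook's blade, a steel plate 8 mm thick (along x), 45 mm wide (y) and 20 mm high at the end of the bar, set square to it: 156 mm ahead of hook_grip and 17.5 mm to its right (-y), so it reaches from 40 mm right to 5 mm left of the bar's axis. Its back catches a post, its flat front pushes; it has the same axes as hook_grip
- spice_jar: a small spice jar, 47 mm across, 98 mm high, at the back of the worktop; loose, to be left alone; origin at the centre of its underside
- pepper: a red sweet pepper, 65 mm across, 70 mm high, behind the rack; loose, to be left alone; origin at the centre of its underside
- salt: a small wooden salt bowl, 71 mm across, 23 mm high, at the left front of the worktop; loose, to be left alone; origin at the centre of its underside

How it is judged (in metres and radians):
On the way, in this order (a step that is already met when the one before it is completed fails the run):
1. the hook is lifted off the worktop (height (world z) of hook_grip above 0.03 m), for 0.2 s.
2. the carrier is dragged home against the landing (value of joint carrier above 0.086 m), for 0.2 s.
3. one of the eggs sits in its dimple (((horizontal distance between egg_near_centre and dimple_near below 0.012 m and z of egg_near_centre in the frame of dimple_near between 0.004 and 0.0185 m) or (horizontal distance between egg_far_centre and dimple_far below 0.012 m and z of egg_far_centre in the frame of dimple_far between 0.004 and 0.0185 m))), for 0.2 s.
4. both eggs sit in their dimples (horizontal distance between egg_near_centre and dimple_near below 0.012 m and z of egg_near_centre in the frame of dimple_near between 0.004 and 0.0185 m and horizontal distance between egg_far_centre and dimple_far below 0.012 m and z of egg_far_centre in the frame of dimple_far between 0.004 and 0.0185 m), for 0.2 s.
At the end, for the whole second after the job is handed in: The carrier is home (within 4 mm), each egg lies still in the dimple of its own lane (centre within 12 mm of the dimple's axis and less than 18.5 mm above the carrier's face), and the hook lies flat and still on the worktop, not touching the rack (all of step 4 and value of joint carrier above 0.086 m and linear speed of each of egg_near, egg_far, hook below 0.03 m/s and height (world z) of each of hook_grip, hook_blade below 0.016 m and angle between hook_grip's own z axis and vertical below 0.12 rad and contact force between hook and rack below 0.2 N).
It fails at once if the carrier is pushed or pulled with the gripper's fingers (contact force between the fingers and carrier above 1 N).
It fails at once if an egg is touched with the gripper's fingers (contact force between the fingers and egg_near above 0.5 N or contact force between the fingers and egg_far above 0.5 N).
It fails at once if an egg is lifted more than 3 cm (height (world z) of any of egg_near_centre, egg_far_centre above 0.075 m).
It fails at once if an egg is flung (faster than 0.9 m/s) (linear speed of any of egg_near, egg_far above 0.9 m/s).
It fails at once if the spice jar, pepper, or salt bowl is moved more than 2 cm (distance of any of spice_jar, pepper, salt from where it was at the start of the episode above 0.02 m).
It also fails if it takes over 64 s, if anything falls off the work surface, if the arm or the gripper's body presses on something with over 40 N, if the wrist force passes 120 N, or if a joint passes its speed limit or range.

## Working session

There is one attempt and no reset: what is moved stays moved. The work goes in short steps, Python scripts to look and compute and a tool call to move; the robot and the scene stay as the last step left them, time stands still between calls to the robot, and variables do not carry over. Pictures are saved under pics/ and viewed, at most 10 in all, crops included, and the job is handed in when it is done.

Besides the shell and the picture viewer there is one more tool, called after "Request:" by a JSON object that holds its "name" and its "arguments", one argument or row to a line. send_rows: Moves the arm, as the interface text tells. Its arguments: {"type":"object","properties":{"steps":{"type":"array","items":{"type":"object","properties":{"dp":{"type":"array","items":{"type":"number"}},"roll":{"type":"number"},"jaw":{"type":"number"}}}},"newtons":{"type":"number"}},"required":["steps"]}

```bash
mkdir -p pics; ls
python3 - <<'E'
from plant import r
import cv2,numpy as np
s=r.get_state();print(s['tcp_pos'],s['eef_rot'],s['gripper_width'])
for n in ("scene","top"):
    c=r.capture(n);cv2.imwrite(f"pics/{n}0.png",c["image"]);print(n,c["K"],c["rvec"],c["tvec"])
    np.savez(f"{n}0.npz",**c)
E
```

```text
pics
[0.17916117 0.65028989 0.23962849] [ 1.79904225e+02 -9.14642786e-03 -1.54055430e+01] 0.0879913167664217
scene [[404.52979247   0.         248.56776558]
 [  0.         404.52979247 195.358116  ]
 [  0.           0.           1.        ]] [ 1.93304747 -0.6008739   0.42395713] [-0.536998    0.12774129  0.89894275]
top [[434.68236058   0.         259.6656303 ]
 [  0.         434.68236058 183.09904961]
 [  0.           0.           1.        ]] [ 2.14644275 -2.1257848   0.19691568] [-0.16538415  0.52702448  0.95171052]
```

View pics/scene0.png

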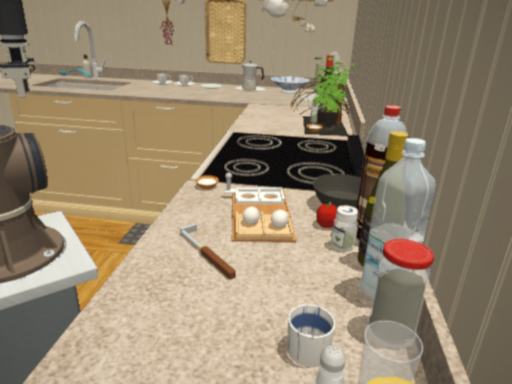

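View pics/top0.png

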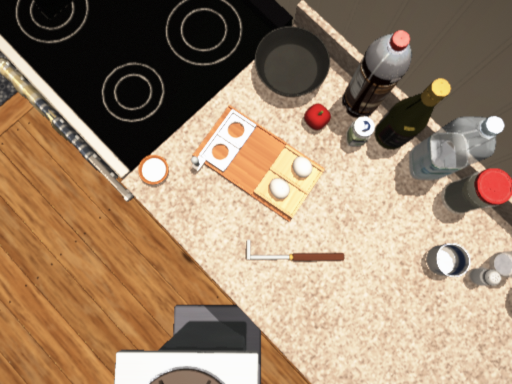

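The top view shows the hook at rows 243–260 (blade about (248,250), handle x 292–344), eggs at (303,168) and (279,188), the post at (198,163) and the dimples at (236,130) and (221,151). The carrier sits at the upper left of the board.

```bash
cat > h.py <<'E'
import cv2,numpy as np
def ray(c,uv,z):
    R,_=cv2.Rodrigues(c["rvec"]);C=-R.T@np.ravel(c["tvec"])
    p=cv2.undistortPoints(np.float64(uv).reshape(-1,1,2),c["K"],None).reshape(-1,2)
    d=np.c_[p,np.ones(len(p))]@R
    return C+d*((z-C[2])/d[:,2])[:,None]
def proj(c,P): return cv2.projectPoints(np.float64(P).reshape(-1,1,3),c["rvec"],c["tvec"],c["K"],None)[0].reshape(-1,2)
E
python3 - <<'E'
from h import *
c=dict(np.load("top0.npz"));im=c["image"];hsv=cv2.cvtColor(im,cv2.COLOR_BGR2HSV)
np.set_printoptions(precision=4,suppress=True)
# handle: dark brown
def comps(m,box,lab,amin=20):
    x0,y0,x1,y1=box;k=np.zeros(m.shape,np.uint8);k[y0:y1,x0:x1]=m[y0:y1,x0:x1]
    n,l,s,ce=cv2.connectedComponentsWithStats(k)
    for i in range(1,n):
        if s[i,4]>=amin:
            pts=np.argwhere(l==i)[:,::-1].astype(np.float32)
            print(lab,s[i],ce[i],cv2.minAreaRect(pts))
    return k
comps(((hsv[...,2]<140)&(hsv[...,1]>90)).astype(np.uint8)*255,(270,235,360,275),"handle")
# eggs: bright low sat
comps(((hsv[...,2]>185)&(hsv[...,1]<50)).astype(np.uint8)*255,(255,145,325,215),"egg")
comps(((hsv[...,1]>120)&(hsv[...,2]>120)).astype(np.uint8)*255,(195,100,330,225),"wood")
comps(((hsv[...,2]>190)&(hsv[...,1]<40)).astype(np.uint8)*255,(190,100,260,180),"white")
# zoom
z=cv2.resize(im[95:275,185:355],None,fx=3.3,fy=3.3,interpolation=cv2.INTER_CUBIC);cv2.imwrite("pics/zoom0.png",z)
for n,uv,zz in [("handle_ends",[[292,257],[344,257]],.01),("blade",[[248,242],[249,260]],.015),("eggs",[[303,168],[279,188]],.0415),("dimples",[[236,130],[221,151]],.018),("board corners",[[230,107],[323,170],[290,218]],.01),("postball",[[198,163]],.07)]:
    print(n,ray(c,uv,zz))
E
```

```text
handle [292 253  52   8 360] [318.0611 256.9   ] ((317.5, 256.5), (7.0, 51.0), 90.0)
egg [294 157  18  19 274] [302.3723 166.0292] ((302.5, 166.0), (18.0, 17.0), 90.0)
egg [318 174   7  22  81] [322.0864 183.2099] ((321.0, 184.5), (21.0, 6.0), 90.0)
egg [270 179  20  19 285] [279.5158 187.7053] ((279.4000549316406, 187.70001220703125), (20.124608993530273, 16.994115829467773), 26.56505012512207)
egg [297 193  28  22 274] [313.4197 206.8905] ((310.5, 203.5), (21.0, 27.0), 90.0)
wood [305 104  25  22 374] [317.7406 114.3904] ((317.7500305175781, 114.25001525878906), (21.21320343017578, 19.091880798339844), 45.0)
wood [195 106  41  50 228] [212.9167 129.9825] ((212.95535278320312, 130.22996520996094), (7.089149475097656, 61.07310485839844), 39.42780303955078)
wood [229 123  15  14 168] [235.8095 129.5   ] ((236.0, 129.5), (13.0, 14.0), 90.0)
wood [ 205  124   86   97 2480] [254.3871 163.8468] ((264.15020751953125, 166.07968139648438), (102.33951568603516, 63.7321662902832), 34.2868766784668)
wood [213 145  15  14 174] [219.8793 151.3908] ((220.0, 151.5), (13.0, 14.0), 90.0)
white [249 1
[... 261 characters left out ...]
3704223632812), 39.685455322265625)
white [190 135   4   9  23] [191.1304 139.0435] ((191.07998657226562, 139.05999755859375), (8.34386157989502, 2.6870059967041016), 81.8698959350586)
white [202 169   7   7  20] [205.3 172.5] ((205.00003051757812, 172.00001525878906), (7.071067810058594, 2.8284268379211426), 45.0)
handle_ends [[ 0.3621 -0.237   0.01  ]
 [ 0.3631 -0.3577  0.01  ]]
blade [[ 0.3954 -0.1348  0.015 ]
 [ 0.3544 -0.1376  0.015 ]]
eggs [[ 0.5662 -0.2608  0.0415]
 [ 0.5185 -0.205   0.0415]]
dimples [[ 0.6631 -0.1023  0.018 ]
 [ 0.6105 -0.0674  0.018 ]]
board corners [[ 0.7239 -0.0862  0.01  ]
 [ 0.5685 -0.3123  0.01  ]
 [ 0.4525 -0.2327  0.01  ]]
postball [[ 0.5691 -0.0205  0.07  ]]
```

View pics/zoom0.png

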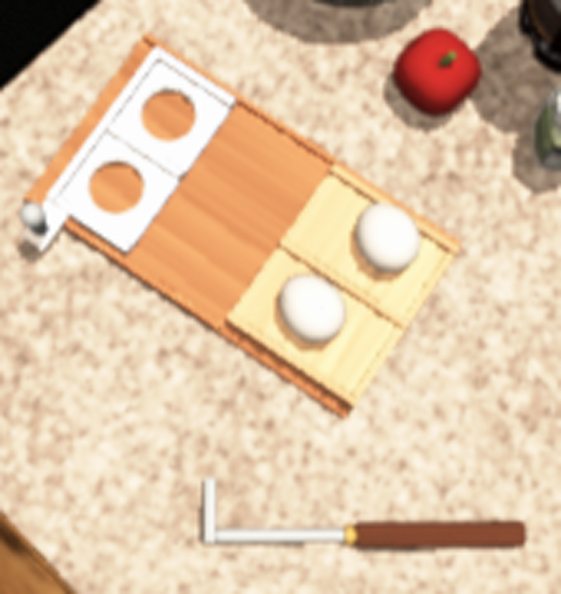

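The zoom shows the whole rack: dimples at zoom (168,113) and (117,187), post ball at (33,215), landing at lower right, eggs at (387,238) and (311,308). It puts the rack yaw at about 56°, and the hook heading is about 90.5° with its grip near (0.363,-0.292).

Request:
{"name": "send_rows", "arguments": {
  "steps": [
    {"dp": [57,26,0],"roll": 0.15,"jaw": 60},
    {"dp": [114,52,0],"roll": 0.3,"jaw": 60},
    {"dp": [171,78,0],"roll": 0.45,"jaw": 60},
    {"dp": [228,104,0],"roll": 0.6,"jaw": 60},
    {"dp": [285,129,0],"roll": 0.75,"jaw": 60}
  ]
}}

```text
time_s: 0.72
tcp_pos: [0.4206, 0.4493, 0.2404]
eef_rot: [180.0, -0.0, -58.6]
contact_force: [0.4, 0.6, 0.5]
gripper_width: 0.053
gripper_force: 0.0
```

```bash
cat >> h.py <<'E'
def rel(s,P,yaw):
    "tool dp (mm) and roll (rad) from the state to world P, yaw (deg), tool down"
    from scipy.spatial.transform import Rotation as Ro
    R=Ro.from_euler('xyz',s['eef_rot'],degrees=True).as_matrix()
    d=(R.T@(np.array(P)-s['tcp_pos']))*1000
    return d.round(1), round(np.radians((s['eef_rot'][2]-yaw+180)%360-180),3)
E
python3 - <<'E'
from h import *; from plant import r
s=r.get_state();print(s['tcp_pos'],s['eef_rot'],s['joints'])
print(rel(s,[.50,.1,.24],-70),rel(s,[.3626,-.292,.12],-89.5))
E
```

```text
[0.42062524 0.44933566 0.24041709] [ 1.79984484e+02 -4.77685622e-03 -5.86333273e+01] [ 6.50442860e+01  1.50110806e+01 -7.21966321e+00 -5.00010297e-03
 -6.77848174e+01 -3.36757228e+01]
(array([339.6, 114.1,   0.5]), np.float64(0.198)) (array([602.8, 435.4, 120.6]), np.float64(0.539))
```

Request:
{"name": "send_rows", "arguments": {
  "steps": [
    {"dp": [60,18,0],"roll": 0.05},
    {"dp": [119,35,0],"roll": 0.1},
    {"dp": [179,53,0],"roll": 0.15},
    {"dp": [238,70,0],"roll": 0.2},
    {"dp": [298,88,0],"roll": 0.25}
  ]
}}

```text
invalid input
```

Run:
```python
from h import *; from plant import r
s=r.get_state();print(s['tcp_pos'],s['eef_rot'])
print(rel(s,[.45,-.13,.24],-89.5),rel(s,[.3626,-.292,.12],-89.5))
```

```text
[0.42062524 0.44933566 0.24041709] [ 1.79984484e+02 -4.77685622e-03 -5.86333273e+01]
(array([5.100e+02, 2.765e+02, 5.000e-01]), np.float64(0.539)) (array([602.8, 435.4, 120.6]), np.float64(0.539))
```

Request:
{"name": "send_rows", "arguments": {
  "steps": [
    {"dp": [60,18,0],"roll": 0.05,"jaw": 60},
    {"dp": [119,35,0],"roll": 0.1,"jaw": 60},
    {"dp": [179,53,0],"roll": 0.15,"jaw": 60},
    {"dp": [238,70,0],"roll": 0.2,"jaw": 60},
    {"dp": [298,88,0],"roll": 0.25,"jaw": 60}
  ]
}}

```text
time_s: 1.35
tcp_pos: [0.5009, 0.1492, 0.2405]
eef_rot: [-180.0, 0.0, -72.8]
contact_force: [1.2, -0.8, 0.7]
gripper_width: 0.0526
gripper_force: 0.0
```

Run:
```python
from h import *; from plant import r
s=r.get_state();print(s['tcp_pos'],s['eef_rot'])
print(rel(s,[.45,-.13,.24],-89.5),rel(s,[.3626,-.292,.12],-89.5))
```

```text
[0.50085487 0.14918284 0.2405412 ] [-1.79998121e+02  1.72611438e-03 -7.27696042e+01]
(array([251.6, 131.3,   0.5]), np.float64(0.292)) (array([380.4, 262.7, 120.5]), np.float64(0.292))
```

Request:
{"name": "send_rows", "arguments": {
  "steps": [
    {"dp": [50,26,0],"roll": 0.06,"jaw": 60},
    {"dp": [101,53,0],"roll": 0.12,"jaw": 60},
    {"dp": [151,79,0],"roll": 0.18,"jaw": 60},
    {"dp": [201,105,0],"roll": 0.24,"jaw": 60},
    {"dp": [252,131,0],"roll": 0.29,"jaw": 60}
  ]
}}

```text
time_s: 1.98
tcp_pos: [0.4499, -0.13, 0.2406]
eef_rot: [-180.0, 0.0, -89.4]
contact_force: [1.4, -0.9, 0.3]
gripper_width: 0.0524
gripper_force: 0.0
```

Run:
```python
from h import *; from plant import r
s=r.get_state();print(s['tcp_pos'],s['eef_rot'])
print(rel(s,[.3626,-.292,.12],-89.5))
```

```text
[ 0.4499131  -0.13000183  0.24063112] [-1.79983116e+02  7.59055500e-03 -8.93903870e+01]
(array([161.1,  89.1, 120.6]), np.float64(0.002))
```

Request:
{"name": "send_rows", "arguments": {
  "steps": [
    {"dp": [45,25,20],"roll": 0,"jaw": 60},
    {"dp": [90,50,50],"roll": 0,"jaw": 60},
    {"dp": [135,75,80],"roll": 0,"jaw": 60},
    {"dp": [161,89,115],"roll": 0,"jaw": 60},
    {"dp": [161,89,120],"roll": 0,"jaw": 60}
  ]
}}

```text
time_s: 2.6
tcp_pos: [0.3607, -0.2912, 0.1181]
eef_rot: [179.7, 0.1, -89.5]
contact_force: [-0.8, 0.0, 0.4]
gripper_width: 0.0524
gripper_force: 0.0
```

Run:
```python
from h import *; from plant import r
s=r.get_state();c=r.capture("wrist");cv2.imwrite("pics/w1.png",c["image"])
np.savez("w1.npz",**c)
print(s['tcp_pos'])
im=c["image"];hsv=cv2.cvtColor(im,cv2.COLOR_BGR2HSV)
print(proj(c,[[.3626,-.292,.02],[.3626,-.237,.02],[.3626,-.357,.02],[.375,-.136,.015]]))
```

```text
[ 0.36074957 -0.29116691  0.11810712]
[[254.88434474 194.38145025]
 [254.54901178 252.53477113]
 [255.33244538 116.67199959]
 [241.86163809 340.88381577]]
```

View pics/w1.png

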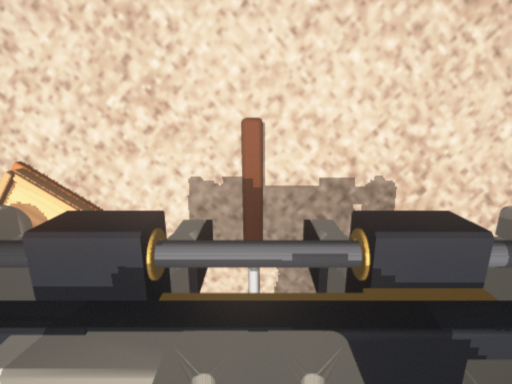

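The wrist view shows the handle between the fingers at columns 243–264, with its back end at row 118 where predicted. I'm descending.

Request:
{"name": "send_rows", "arguments": {
  "steps": [
    {"dp": [0,0,45],"roll": 0,"jaw": 60},
    {"dp": [0,0,80],"roll": 0,"jaw": 60},
    {"dp": [0,0,100],"roll": 0,"jaw": 60},
    {"dp": [0,0,102],"roll": 0,"jaw": 60},
    {"dp": [0,0,102],"roll": 0,"jaw": 30}
  ]
}}

```text
time_s: 3.28
tcp_pos: [0.3648, -0.2903, 0.0195]
eef_rot: [-179.9, -0.0, -89.2]
contact_force: [-0.1, -0.1, -0.0]
gripper_width: 0.0469
gripper_force: 0.0
```

Request:
{"name": "send_rows", "arguments": {
  "steps": [
    {"dp": [0,0,0],"roll": 0,"jaw": 5},
    {"dp": [0,0,0],"roll": 0,"jaw": 5},
    {"dp": [0,0,0],"roll": 0,"jaw": 5},
    {"dp": [0,0,0],"roll": 0,"jaw": 5}
  ],
  "newtons": 50
}}

```text
time_s: 3.78
tcp_pos: [0.3639, -0.2906, 0.019]
eef_rot: [-180.0, -0.0, -89.3]
contact_force: [-0.3, 1.6, 6.6]
gripper_width: 0.0176
gripper_force: 50.0
```

Request:
{"name": "send_rows", "arguments": {
  "steps": [
    {"dp": [0,0,-15],"roll": 0,"jaw": 5},
    {"dp": [0,0,-45],"roll": 0,"jaw": 5},
    {"dp": [0,0,-80],"roll": 0,"jaw": 5},
    {"dp": [0,0,-100],"roll": 0,"jaw": 5},
    {"dp": [0,0,-100],"roll": 0,"jaw": 5}
  ]
}}

```text
time_s: 4.4
tcp_pos: [0.3644, -0.2907, 0.1198]
eef_rot: [-179.8, -0.0, -89.3]
contact_force: [-0.2, -0.1, -1.8]
gripper_width: 0.0175
gripper_force: 50.0
```

Run:
```python
from h import *; from plant import r
np.set_printoptions(precision=4,suppress=True)
s=r.get_state();print(s['tcp_pos'],s['eef_rot'])
c=dict(np.load("top0.npz"));d=dict(np.load("scene0.npz"))
b=ray(c,[[195,160.2]],.068)[0];print("ball top",b)
dn,df=ray(c,[[220.5,151.7],[235.9,129.2]],.018);print(dn,df)
e=df-dn;print(np.linalg.norm(e),np.degrees(np.arctan2(e[1],e[0]))+90)
print("ball in scene",proj(d,[b,[.577,-.015,.068]]),proj(d,[dn,df]))
# scene detection around ball
im=d["image"];hsv=cv2.cvtColor(im,cv2.COLOR_BGR2HSV)
x0,y0,x1,y1=180,165,312,250
cv2.imwrite("pics/sc_zoom.png",np.vstack([cv2.resize(im[y0:y1,x0:x1],None,fx=4.5,fy=4.5,interpolation=cv2.INTER_CUBIC)]))
```

```text
[ 0.3644 -0.2907  0.1198] [-179.8266   -0.0498  -89.3153]
ball top [ 0.5759 -0.0132  0.068 ]
[ 0.6088 -0.0663  0.018 ] [ 0.6651 -0.1021  0.018 ]
0.06668164681297001 57.537570821310084
ball in scene [[228.1636 175.7761]
 [228.8128 175.8967]] [[247.5745 195.4303]
 [270.4999 195.4932]]
```

View pics/sc_zoom.png

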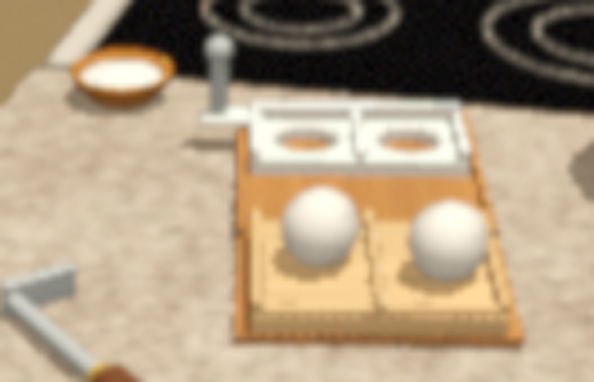

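The scene crop shows the ball at full-frame pixel (228.4,175.2), within a pixel of the prediction (228.2,175.8). That confirms the post at (0.576,-0.0135). Both eggs are in their lanes.

Run:
```python
from h import *; from plant import r
s=r.get_state()
print(rel(s,[.4898,-.1055,.12],-124))
```

```text
(array([-183.7, -127.6,    0. ]), np.float64(0.605))
```

Request:
{"name": "send_rows", "arguments": {
  "steps": [
    {"dp": [-37,-26,0],"roll": 0.12,"jaw": 5},
    {"dp": [-74,-51,0],"roll": 0.24,"jaw": 5},
    {"dp": [-110,-77,0],"roll": 0.36,"jaw": 5},
    {"dp": [-147,-102,0],"roll": 0.48,"jaw": 5},
    {"dp": [-184,-128,0],"roll": 0.605,"jaw": 5}
  ]
}}

```text
time_s: 5.03
tcp_pos: [0.4892, -0.1037, 0.1172]
eef_rot: [179.9, -0.1, -124.2]
contact_force: [-0.4, -0.9, -1.3]
gripper_width: 0.0174
gripper_force: 50.0
```

Run:
```python
from h import *; from plant import r
s=r.get_state();print(s['tcp_pos'],s['eef_rot'])
print(rel(s,[.4898,-.1055,.051],-124))
c=r.capture("top");np.savez("top1.npz",**c)
t=s['tcp_pos'];x=np.array([.559,.829,0]);y=np.array([-.829,.559,0])
bl=t+x*.1545-y*.0175-[0,0,.009]
q=proj(c,[bl,bl+y*.0225,bl-y*.0225,[.576,-.0135,.068]]);print(q)
cv2.imwrite("pics/t1.png",cv2.resize(c["image"][70:250,130:330],None,fx=3.3,fy=3.3,interpolation=cv2.INTER_CUBIC))
```

```text
[ 0.48922571 -0.1036613   0.11721384] [ 1.79905167e+02 -7.06084954e-02 -1.24219828e+02]
(array([ 1.1, -1.6, 66.2]), np.float64(-0.004))
[[179.91939969 149.56557398]
 [173.76660514 157.85436759]
 [186.0289666  141.33501489]
 [195.12064129 160.1629219 ]]
```

View pics/t1.png

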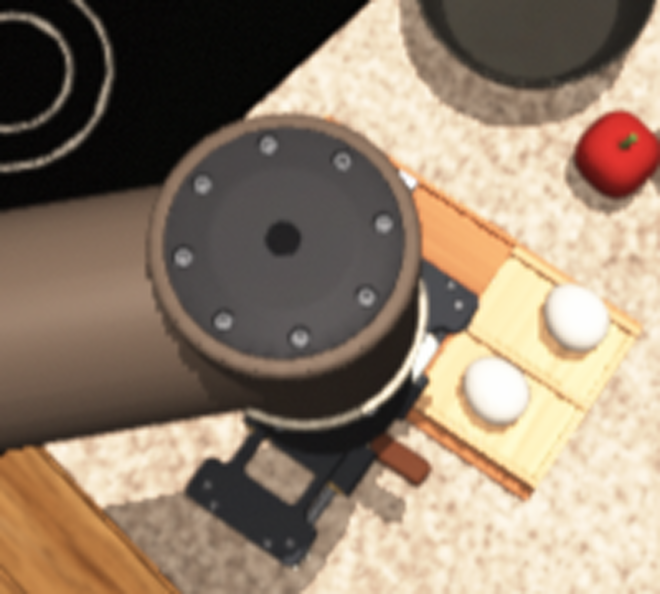

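The arm hides the blade in the top view. The handle's rear end at crop (415,470) lines up with the heading, and the eggs haven't moved. I'm lowering beside the post.

Request:
{"name": "send_rows", "arguments": {
  "steps": [
    {"dp": [0,0,20],"roll": 0,"jaw": 5},
    {"dp": [0,0,45],"roll": 0,"jaw": 5},
    {"dp": [0,0,67],"roll": 0,"jaw": 5},
    {"dp": [0,0,69],"roll": 0,"jaw": 5}
  ]
}}

```text
time_s: 5.58
tcp_pos: [0.4874, -0.1052, 0.0472]
eef_rot: [179.8, -0.2, -124.0]
contact_force: [1.0, 0.3, -0.1]
gripper_width: 0.0177
gripper_force: 50.0
```

Run:
```python
from h import *; from plant import r
s=r.get_state();print(s['tcp_pos'],s['eef_rot'],s['contact_force'])
c=r.capture("scene");np.savez("sc2.npz",**c)
t=s['tcp_pos'];x=np.array([.559,.829,0]);y=np.array([-.829,.559,0])
bl=t+x*.1545-y*.0175-[0,0,.009]
q=proj(c,[bl,bl+y*.0225,bl-y*.0225,[.576,-.0135,.068],[.576,-.0135,.042]]);print(((q-[180,140])*4).round())
cv2.imwrite("pics/s2.png",cv2.resize(c["image"][140:250,180:320],None,fx=4,fy=4,interpolation=cv2.INTER_CUBIC))
```

```text
[ 0.48741408 -0.10523007  0.04720368] [ 179.77704513   -0.19269544 -123.99624881] [ 1.02197181  0.32093877 -0.06826748]
[[187. 166.]
 [157. 165.]
 [217. 166.]
 [193. 143.]
 [193. 176.]]
```

View pics/s2.png

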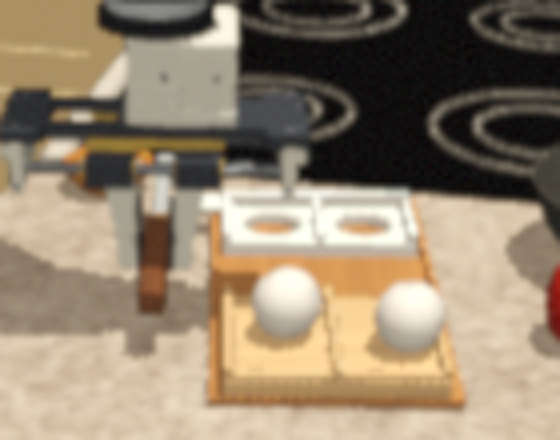

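The fingers hold the handle beside the rack, with the bar pointing along the lanes. The blade is hidden behind the gripper, but the geometry matches. I'm pulling now.

Request:
{"name": "send_rows", "arguments": {
  "steps": [
    {"dp": [12,0,-2],"roll": 0,"jaw": 5},
    {"dp": [24,0,-2],"roll": 0,"jaw": 5},
    {"dp": [36,0,-2],"roll": 0,"jaw": 5},
    {"dp": [48,0,-2],"roll": 0,"jaw": 5},
    {"dp": [60,0,-2],"roll": 0,"jaw": 5}
  ]
}}

```text
time_s: 6.25
tcp_pos: [0.4558, -0.1554, 0.0519]
eef_rot: [-179.9, 0.0, -124.0]
contact_force: [2.0, 1.6, 0.1]
gripper_width: 0.0172
gripper_force: 50.0
```

Request:
{"name": "send_rows", "arguments": {
  "steps": [
    {"dp": [10,0,0],"roll": 0,"jaw": 5},
    {"dp": [20,0,0],"roll": 0,"jaw": 5},
    {"dp": [30,0,0],"roll": 0,"jaw": 5},
    {"dp": [40,0,0],"roll": 0,"jaw": 5},
    {"dp": [42,0,0],"roll": 0,"jaw": 5}
  ]
}}

```text
time_s: 6.88
tcp_pos: [0.4328, -0.1898, 0.0517]
eef_rot: [-179.9, 0.1, -124.0]
contact_force: [5.4, 8.1, -0.7]
gripper_width: 0.0177
gripper_force: 50.0
```

Run:
```python
from h import *; from plant import r
c=r.capture("top");np.savez("top3.npz",**c);s=r.get_state();print(s['tcp_pos'],s['contact_force'],s['moment'])
cv2.imwrite("pics/t3.png",cv2.resize(c["image"][70:250,130:330],None,fx=3.3,fy=3.3,interpolation=cv2.INTER_CUBIC))
t=s['tcp_pos'];x=np.array([.559,.829,0]);y=np.array([-.829,.559,0])
print((t-[.576,-.0135,0])@np.array([x,y]).T)
```

```text
[ 0.43286002 -0.18970601  0.05166532] [ 3.1333844   4.41373324 -1.78802142] [ 1.90522812 -1.24708903  0.10752056]
[-0.22609003  0.02016389]
```

View pics/t3.png

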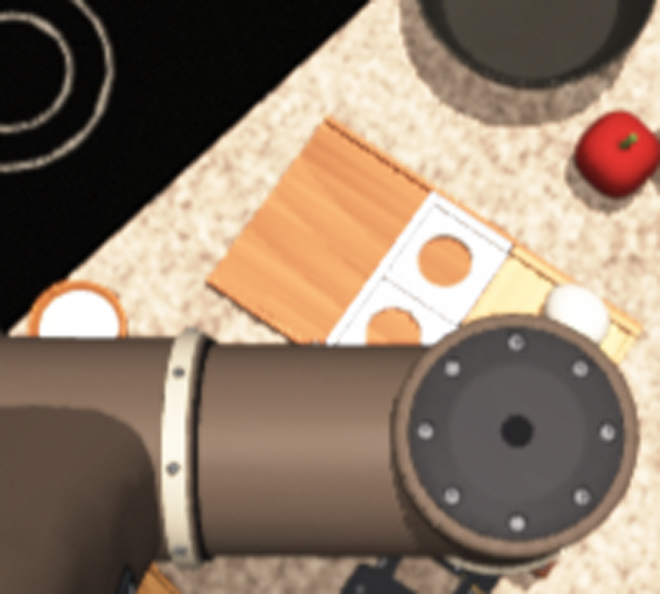

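The carrier now nearly touches the landing (its dimples are at crop (445,258) and (392,328)), so the hook has caught. I'm pulling a bit further until the force rises.

Request:
{"name": "send_rows", "arguments": {
  "steps": [
    {"dp": [3,0,0],"roll": 0,"jaw": 5},
    {"dp": [6,0,0],"roll": 0,"jaw": 5},
    {"dp": [9,0,0],"roll": 0,"jaw": 5},
    {"dp": [9,0,0],"roll": 0,"jaw": 5}
  ]
}}

```text
time_s: 7.42
tcp_pos: [0.4363, -0.1942, 0.0534]
eef_rot: [-179.3, 0.6, -123.8]
contact_force: [19.9, 30.6, -4.4]
gripper_width: 0.0174
gripper_force: 50.3
```

Request:
{"name": "send_rows", "arguments": {
  "steps": [
    {"dp": [-8,0,0],"roll": 0,"jaw": 5},
    {"dp": [-20,0,0],"roll": 0,"jaw": 5},
    {"dp": [-30,0,0],"roll": 0,"jaw": 5},
    {"dp": [-30,0,-30],"roll": 0,"jaw": 5},
    {"dp": [-30,0,-70],"roll": 0,"jaw": 5}
  ]
}}

```text
time_s: 8.05
tcp_pos: [0.4428, -0.172, 0.1213]
eef_rot: [179.8, -0.1, -124.0]
contact_force: [1.7, 0.2, -1.3]
gripper_width: 0.0176
gripper_force: 49.9
```

Run:
```python
from h import *; from plant import r
np.set_printoptions(precision=4,suppress=True)
c=dict(np.load("top3.npz"));s=r.get_state();print(s['tcp_pos'],s['eef_rot'],s['contact_force'])
c0=dict(np.load("top0.npz"))
x=np.array([.559,.829,0]);y=np.array([-.829,.559,0])
def dim(c,box):
    x0,y0,x1,y1=box;h=cv2.cvtColor(c["image"],cv2.COLOR_BGR2HSV)[y0:y1,x0:x1]
    m=((h[...,1]>100)&(h[...,2]>110)).astype(np.uint8);n,l,st,ce=cv2.connectedComponentsWithStats(m)
    for i in range(1,n):
        if 100<st[i,4]<260: p=ce[i]+[x0,y0];print(st[i],p,ray(c,[p],.013)[0]);return ray(c,[p],.013)[0]
a=dim(c0,(222,118,250,142));b=dim(c,(252,138,278,160))
print("travel",(a-b)@x,(a-b)@y)
O=b-.005*x+.033*y;print("origin",O)
from h import rel
# eggs from two views (disc centres)
c2=dict(np.load("scene0.npz"))
def eg(c,boxes):
    o=[]
    for x0,y0,x1,y1 in boxes:
        h=cv2.cvtColor(c["image"],cv2.COLOR_BGR2HSV)[y0:y1,x0:x1]
        m=((h[...,1]<60)&(h[...,2]>150)).astype(np.uint8)
        n,l,st,ce=cv2.connectedComponentsWithStats(m);i=1+np.argmax(st[1:,4]);print(st[i]);o.append(st[i,:2]+st[i,2:4]/2+[x0,y0]-.5)
    return np.array(o)
et=eg(c0,[(266,175,292,202),(290,153,316,181)]);es=eg(c2,[(240,203,262,228),(268,207,292,230)])
def P(c): R=cv2.Rodrigues(c["rvec"])[0];return c["K"]@np.c_[R,np.ravel(c["tvec"])]
X=cv2.triangulatePoints(P(c0),P(c2),et.T,es.T);X=(X[:3]/X[3]).T;print(X)
print("rack xy",(X-O)@np.array([x,y]).T, (ray(c0,et,.0415)-O)@np.array([x,y]).T)
```

```text
[ 0.4428 -0.172   0.1213] [ 179.8112   -0.1453 -123.9789] [ 1.7117  0.2321 -1.3278]
[  6   5  16  14 176] [235.5625 129.4716] [ 0.6659 -0.101   0.013 ]
[  5   4  16  15 183] [264.3333 148.694 ] [ 0.6187 -0.1711  0.013 ]
travel 0.08450935155467304 8.99245880648435e-05
origin [ 0.5886 -0.1568  0.013 ]
[  4   3  20  20 308]
[  3   4  23  24 336]
[  3   4  17  17 221]
[  3   3  17  17 227]
[[ 0.5196 -0.2061  0.0402]
 [ 0.5639 -0.2624  0.0443]]
rack xy [[-0.0793  0.0296]
 [-0.1013 -0.0386]] [[-0.0794  0.0295]
 [-0.1012 -0.0399]]
```

Run:
```python
from h import *; from plant import r
s=r.get_state();print(rel(s,[.3927,-.3606,.12],-124))
```

```text
(array([184.4, -63.8,   1.5]), np.float64(0.0))
```

Request:
{"name": "send_rows", "arguments": {
  "steps": [
    {"dp": [45,-16,0],"roll": 0,"jaw": 5},
    {"dp": [90,-32,0],"roll": 0,"jaw": 5},
    {"dp": [135,-48,0],"roll": 0,"jaw": 5},
    {"dp": [184,-64,0],"roll": 0,"jaw": 5},
    {"dp": [184,-64,0],"roll": 0,"jaw": 5}
  ]
}}

```text
time_s: 8.68
tcp_pos: [0.3926, -0.3629, 0.1208]
eef_rot: [179.9, -0.0, -124.2]
contact_force: [0.4, 0.5, -0.2]
gripper_width: 0.018
gripper_force: 49.9
```

Run:
```python
from h import *; from plant import r
c=r.capture("top");np.savez("top4.npz",**c);s=r.get_state();print(s['tcp_pos'],s['eef_rot'],s['contact_force'])
t=s['tcp_pos'];x=np.array([.559,.829,0]);y=np.array([-.829,.559,0]);O=np.array([.5875,-.1585,0])
print((t-O)@np.array([x,y]).T)
bl=t+x*.1545-y*.0175+[0,0,.001]
q=proj(c,[bl,bl+y*.0225,bl-y*.0225,O+.005*x-.033*y+[0,0,.013],O+.005*x+.033*y+[0,0,.013]]);print(((q-[180,110])*4).round())
cv2.imwrite("pics/t4.png",cv2.resize(c["image"][110:250,180:350],None,fx=4,fy=4,interpolation=cv2.INTER_CUBIC))
```

```text
[ 0.39299056 -0.36159157  0.12084464] [ 1.79894433e+02 -2.68816615e-02 -1.24185289e+02] [-0.25671126 -0.09161211 -0.83084184]
[-0.27709369  0.04772014]
[[477. 334.]
 [453. 369.]
 [500. 300.]
 [340. 157.]
 [278. 245.]]
```

View pics/t4.png

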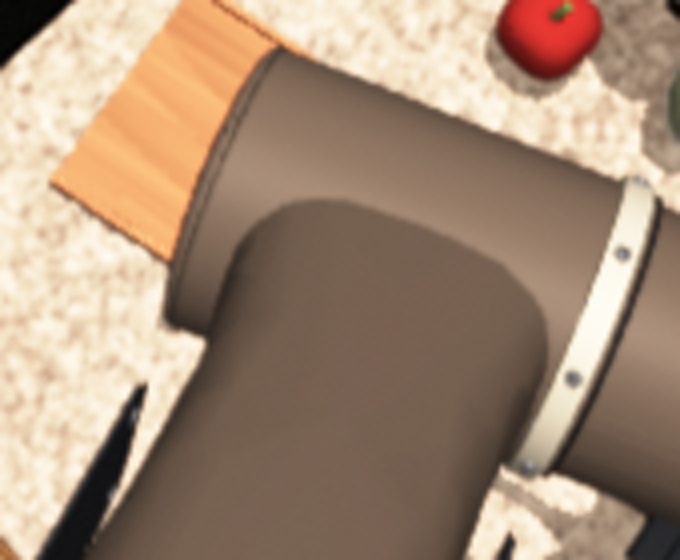

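The arm hides the blade and eggs from above here, and only the empty board end (50–280, 0–260) shows, so I'll go by the geometry and force. I'm lowering behind the near egg and pushing slowly.

Request:
{"name": "send_rows", "arguments": {
  "steps": [
    {"dp": [0,0,20],"roll": 0,"jaw": 5},
    {"dp": [0,0,45],"roll": 0,"jaw": 5},
    {"dp": [0,0,63],"roll": 0,"jaw": 5},
    {"dp": [0,0,69],"roll": 0,"jaw": 5},
    {"dp": [0,0,70],"roll": 0,"jaw": 5}
  ]
}}

```text
time_s: 9.35
tcp_pos: [0.3946, -0.36, 0.0516]
eef_rot: [180.0, -0.0, -123.9]
contact_force: [0.4, 0.1, -0.5]
gripper_width: 0.0173
gripper_force: 49.9
```

```bash
cat > see.py <<'E'
from h import *; from plant import r
np.set_printoptions(precision=4,suppress=True)
x=np.array([.559,.829,0]);y=np.array([-.829,.559,0]);O=np.array([.5875,-.1585,0])
s=r.get_state();t=s['tcp_pos'];print("tcp rack",(t-O)@np.array([x,y]).T,t[2],s['eef_rot'],s['contact_force'])
for n,z in (("scene",.0415),("top",.0415)):
    c=r.capture(n);np.savez("last_%s.npz"%n,**c)
    h=cv2.cvtColor(c["image"],cv2.COLOR_BGR2HSV)
    m=((h[...,1]<60)&(h[...,2]>150)).astype(np.uint8)
    roi=np.zeros_like(m);P=[O+a*x+b*y+[0,0,zz] for a,b in((-.14,.075),(-.14,-.075),(.05,-.075),(.05,.075)) for zz in(.02,.07)]
    cv2.fillConvexPoly(roi,cv2.convexHull(proj(c,P).astype(np.int32)),1)
    k,l,st,ce=cv2.connectedComponentsWithStats(m*roi)
    for i in range(1,k):
        if st[i,4]>40:
            p=st[i,:2]+st[i,2:4]/2-.5;print(n,st[i],((ray(c,[p],z)-O)@np.array([x,y]).T))
E
python3 see.py
```

```text
tcp rack [-0.2749  0.0473] 0.05156819416782685 [ 179.9673   -0.0136 -123.9267] [ 0.3834  0.089  -0.5456]
scene [ 232  184   55   36 1148] [[-0.0011  0.0062]]
scene [284 189  14  31 107] [[-0.0139 -0.0767]]
top [256 117  73  53 511] [[-0.0423 -0.0748]]
top [254 128  31  22 301] [[ 0.0083 -0.0531]]
```

Request:
{"name": "send_rows", "arguments": {
  "steps": [
    {"dp": [-9,0,0],"roll": 0,"jaw": 5},
    {"dp": [-18,0,0],"roll": 0,"jaw": 5},
    {"dp": [-26,0,0],"roll": 0,"jaw": 5},
    {"dp": [-33,0,0],"roll": 0,"jaw": 5},
    {"dp": [-40,0,0],"roll": 0,"jaw": 5}
  ]
}}

```text
time_s: 10.07
tcp_pos: [0.417, -0.3268, 0.0516]
eef_rot: [180.0, -0.0, -124.0]
contact_force: [-0.2, -1.1, -1.5]
gripper_width: 0.0178
gripper_force: 49.9
```

Request:
{"name": "send_rows", "arguments": {
  "steps": [
    {"dp": [-6,0,0],"roll": 0,"jaw": 5},
    {"dp": [-12,0,0],"roll": 0,"jaw": 5},
    {"dp": [-18,0,0],"roll": 0,"jaw": 5},
    {"dp": [-24,0,0],"roll": 0,"jaw": 5},
    {"dp": [-30,0,0],"roll": 0,"jaw": 5}
  ]
}}

```text
time_s: 10.7
tcp_pos: [0.4338, -0.3021, 0.0516]
eef_rot: [-180.0, 0.0, -124.0]
contact_force: [1.5, -0.5, -0.6]
gripper_width: 0.0173
gripper_force: 49.9
```

```bash
python3 see.py
```

```text
tcp rack [-0.205   0.0472] 0.05156227312521273 [-179.9958    0.0034 -123.9785] [ 1.4559 -0.4703 -0.5971]
scene [233 183  49  21 712] [[0.0542 0.009 ]]
scene [274 189  24  42 281] [[-0.0469 -0.0598]]
scene [266 210  18   7  86] [[-0.0675 -0.0296]]
scene [232 224   8  11  72] [[-0.1519  0.0686]]
scene [252 224   7  11  69] [[-0.1509  0.0232]]
top [258 117  71  47 465] [[-0.0402 -0.0822]]
top [250 128  35  77 758] [[-0.0251  0.0041]]
```

Request:
{"name": "send_rows", "arguments": {
  "steps": [
    {"dp": [-6,0,0],"roll": 0,"jaw": 5},
    {"dp": [-12,0,0],"roll": 0,"jaw": 5},
    {"dp": [-17,0,0],"roll": 0,"jaw": 5},
    {"dp": [-22,0,0],"roll": 0,"jaw": 5},
    {"dp": [-27,0,0],"roll": 0,"jaw": 5}
  ]
}}

```text
time_s: 11.42
tcp_pos: [0.4488, -0.2797, 0.0515]
eef_rot: [180.0, 0.0, -124.0]
contact_force: [-0.8, 0.8, -0.4]
gripper_width: 0.0175
gripper_force: 49.9
```

```bash
python3 see.py
python3 - <<'E'
import numpy as np,cv2
a=np.load("last_scene.npz")["image"][150:260,180:330];b=np.load("last_top.npz")["image"][100:230,200:340]
a=cv2.resize(a,(520,381),interpolation=2);b=cv2.resize(b,(410,381),interpolation=2)
cv2.imwrite("pics/l1.png",cv2.resize(np.hstack([a,b]),(800,328),interpolation=cv2.INTER_AREA))
E
```

```text
tcp rack [-0.1781  0.0472] 0.05153836214334848 [ 179.9962    0.0004 -123.9782] [-0.8116  0.8067 -0.3879]
scene [233 183  42  15 479] [[0.0746 0.018 ]]
scene [267 189  31  42 402] [[-0.0472 -0.0507]]
scene [265 203  17   8 108] [[-0.0303 -0.0289]]
scene [251 217   9  18  93] [[-0.134   0.0225]]
scene [232 218   7  17  91] [[-0.1375  0.0699]]
top [258 117  61  40 361] [[-0.0258 -0.0826]]
top [246 128  39  66 707] [[-0.0139 -0.004 ]]
```

Request:
{"name": "send_rows", "arguments": {
  "steps": [
    {"dp": [10,0,0],"roll": 0,"jaw": 5},
    {"dp": [25,0,0],"roll": 0,"jaw": 5},
    {"dp": [40,0,0],"roll": 0,"jaw": 5},
    {"dp": [40,0,-40],"roll": 0,"jaw": 5},
    {"dp": [40,0,-80],"roll": 0,"jaw": 5}
  ]
}}

```text
time_s: 12.15
tcp_pos: [0.4249, -0.3142, 0.1321]
eef_rot: [179.9, -0.0, -124.1]
contact_force: [1.4, -0.1, -0.9]
gripper_width: 0.0175
gripper_force: 49.9
```

```bash
python3 see.py;python3 - <<'E'
from h import *; from plant import r
s=r.get_state();print(rel(s,[.41,-.08,.13],-124))
E
```

```text
tcp rack [-0.22    0.0477] 0.13210948309091936 [ 179.9095   -0.0347 -124.0576] [ 1.414  -0.1039 -0.9041]
scene [ 232  185   66   46 1185] [[-0.0369 -0.0062]]
top [256 117  27  16 119] [[ 0.0275 -0.0814]]
top [271 138  26  73 609] [[-0.0673 -0.002 ]]
(array([-185. ,  146.5,    5.1]), np.float64(0.0))
```

Request:
{"name": "send_rows", "arguments": {
  "steps": [
    {"dp": [-37,29,0],"roll": 0,"jaw": 5},
    {"dp": [-74,58,0],"roll": 0,"jaw": 5},
    {"dp": [-111,88,0],"roll": 0,"jaw": 5},
    {"dp": [-148,117,0],"roll": 0,"jaw": 5},
    {"dp": [-185,146,0],"roll": 0,"jaw": 5}
  ]
}}

```text
time_s: 12.88
tcp_pos: [0.4079, -0.0776, 0.1314]
eef_rot: [-180.0, 0.0, -124.0]
contact_force: [0.2, 0.7, -1.1]
gripper_width: 0.0172
gripper_force: 49.9
```

```bash
python3 see.py
python3 - <<'E'
import numpy as np,cv2
a=np.load("last_scene.npz")["image"][150:260,180:330];b=np.load("last_top.npz")["image"][100:230,200:340]
a=cv2.resize(a,(520,381),interpolation=2);b=cv2.resize(b,(410,381),interpolation=2)
cv2.imwrite("pics/l1.png",cv2.resize(np.hstack([a,b]),(800,328),interpolation=cv2.INTER_AREA))
E
```

```text
tcp rack [-0.0333  0.1941] 0.13136414410198197 [-179.9986    0.0089 -124.0379] [ 0.1754  0.6865 -1.0614]
scene [233 185  25   6 104] [[0.0916 0.0419]]
scene [259 187  23   4  63] [[ 0.087  -0.0299]]
scene [ 232  189   66   42 1218] [[-0.0485 -0.0055]]
top [258 117  71  73 778] [[-0.0577 -0.0561]]
top [ 227  128   58   63 1558] [[0.0063 0.0056]]
top [282 189  13  19  59] [[-0.1072  0.0387]]
top [272 190   6  12  46] [[-0.0784  0.0515]]
```

View pics/l1.png

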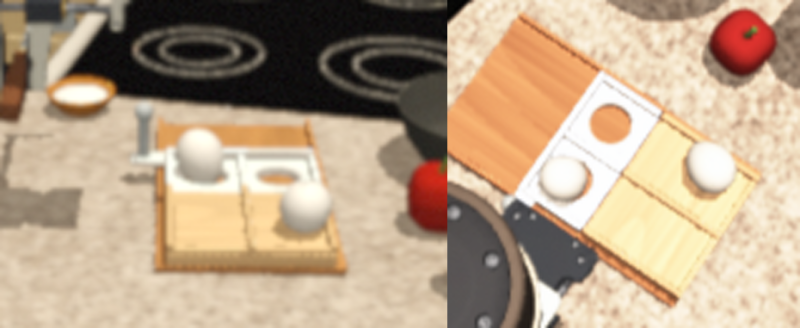

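The composite shows the near egg over its dimple (right part, about (565,178)) with a sliver of dimple visible at (585,180). The far egg is unmoved at (711,166). I need to check whether the near egg is seated.

```bash
cat > egg.py <<'E'
from h import *
np.set_printoptions(precision=4,suppress=True)
x=np.array([.559,.829,0]);y=np.array([-.829,.559,0]);O=np.array([.5875,-.1585,0])
c=dict(np.load("last_top.npz"));c2=dict(np.load("last_scene.npz"))
def circ(c,P,rr):
    u=proj(c,[P])[0];x0,y0=(u-26).astype(int)
    g=cv2.resize(c["image"][y0:y0+52,x0:x0+52],None,fx=4,fy=4,interpolation=cv2.INTER_CUBIC)
    h=cv2.HoughCircles(cv2.cvtColor(g,cv2.COLOR_BGR2GRAY),cv2.HOUGH_GRADIENT,1,20,param1=120,param2=12,minRadius=rr[0],maxRadius=rr[1])
    return None if h is None else h[0][:4,:2]/4+[x0,y0]-.375, h if h is None else h[0][:4,2]/4
for nm,b in(("near",.033),("far",-.033)):
  print(nm,"pred",proj(c,[O+.005*x+b*y+[0,0,.032]]),proj(c2,[O+.005*x+b*y+[0,0,.032]]))
  for k,n,rr in((c,"top",(34,48)),(c2,"scene",(30,46))):
    p,rad=circ(k,O+.005*x+b*y+[0,0,.032],rr)
    if p is not None: print(n,p,rad,(ray(k,p,.032)-O)@np.array([x,y]).T)
E
python3 egg.py
python3 - <<'E'
from h import *
x=np.array([.559,.829,0]);y=np.array([-.829,.559,0]);O=np.array([.5875,-.1585,0])
c=dict(np.load("last_top.npz"));h=cv2.cvtColor(c["image"],cv2.COLOR_BGR2HSV)[138:160,252:278]
m=((h[...,1]>100)&(h[...,2]>110)).astype(np.uint8);n,l,st,ce=cv2.connectedComponentsWithStats(m)
for i in range(1,n):
    if st[i,4]>80:
        p=ce[i]+[252,138];print("far dimple",st[i],p,(ray(c,[p],.015)-O)@np.array([x,y]).T)
E
```

```text
near pred [[249.3164 169.6237]] [[248.8255 203.5884]]
top [[246.25 168.5 ]
 [264.5  147.5 ]
 [242.75 174.5 ]
 [260.5  186.  ]] [11.25   8.725 11.575 11.575] [[ 0.0124  0.0349]
 [ 0.0059 -0.0313]
 [ 0.011   0.0513]
 [-0.0386  0.0502]]
scene [[246.25 201.  ]
 [265.75 195.5 ]] [8.175 9.65 ] [[ 0.0211  0.0396]
 [ 0.059  -0.0162]]
far pred [[265.2108 147.1306]] [[273.2655 203.9092]]
top [[264.5 147.5]] [8.725] [[ 0.0059 -0.0313]]
scene [[265.75 195.5 ]] [9.65] [[ 0.059  -0.0162]]
far dimple [  5   4  16  15 184] [264.375      148.68478261] [[ 0.00664111 -0.03256989]]
```

Run:
```python
from h import *
np.set_printoptions(precision=4,suppress=True)
x=np.array([.559,.829,0]);y=np.array([-.829,.559,0]);O=np.array([.5875,-.1585,0])
P=lambda c:c["K"]@np.c_[cv2.Rodrigues(c["rvec"])[0],np.ravel(c["tvec"])]
c=dict(np.load("last_top.npz"));c2=dict(np.load("last_scene.npz"))
# blob extents by brightness: egg vs carrier -- saturation/gray profile; triangulate hough centres
for a,b in(([246.25,168.5],[246.25,201.]),([246.8,170.6],[246.9,201.6])):
    X=cv2.triangulatePoints(P(c),P(c2),np.float64(a),np.float64(b));X=(X[:3]/X[3]).ravel();print(X,(X-O)@np.array([x,y]).T)
# far egg same way for check
for n,k,b in(("t",c,.0),("s",c2,0)):
    u=proj(k,[O-.098*x-.037*y+[0,0,.0415]])[0];x0,y0=(u-18).astype(int)
    g=cv2.cvtColor(k["image"],cv2.COLOR_BGR2GRAY)[y0:y0+36,x0:x0+36]
    u=proj(k,[O+.007*x+.033*y+[0,0,.032]])[0];x1,y1=(u-16).astype(int)
    g=cv2.cvtColor(k["image"],cv2.COLOR_BGR2GRAY)[y1:y1+30:1,x1:x1+32:1];print(n,x1,y1);print("\n".join("".join("%4d"%v for v in row) for row in g))
```

```text
[ 0.5628 -0.1278  0.0369] [0.0117 0.0376]
[ 0.5599 -0.1303  0.0364] [0.008  0.0386]
t 232 153
 186 186 186 186 186 184 182 177 170 174 206 248 252 247 222 247 252 253 250 250 253 253 254 254 252 238 198 177 175 176 176 175
 185 186 187 187 188 187 186 183 176 191 240 252 250 227 200 228 245 252 253 250 253 252 253 254 253 251 232 195 179 175 175 176
 182 184 186 187 188 188 188 187 194 236 252 253 239 241 243 239 233 242 250 253 253 251 250 253 254 253 250 233 205 186 180 177
 180 182 185 186 188 189 188 193 228 251 253 248 239 252 253 253 249 226 231 244 252 253 250 253 254 254 253 251 244 230 219 201
 178 179 182 184 185 187 187 203 247 253 249 239 251 253 254 254 253 247 239 221 240 250 253 253 254 253 253 253 253 251 249 243
 178 178 180 181 184 184 189 235 252 251 236 247 253 254 254 254 254 253 253 244 220 231 244 252 253 253 253 254 254 253 253 253
 176 178 178 179 181 188 222 251 253 240 240 252 253 253 253 254 254 254 254 253 247 239 221 240 248 253 253 254 253 254 254 254
 175 176 178 179 183 210 248 252 247 230 250 253 251 251 251 253 253 253 253 254 253 253 244 218 220 24
[... 6043 characters left out ...]
194 193 202 220 234 247 253 254 254 250 219 234 247 253
 140 154 142 156 209 233 251 254 254 254 254 253 251 250 247 239 237 236 236 238 246 252 253 254 254 254 254 249 214 217 228 241
 146 155 142 152 202 225 246 251 252 252 252 252 251 251 251 250 250 251 250 251 252 253 253 253 253 253 253 246 213 203 213 227
 138 151 137 150 201 218 231 235 235 235 235 234 235 235 235 235 238 239 239 238 238 239 240 240 240 240 240 233 208 190 207 219
 129 136 126 148 200 214 219 221 222 221 221 221 221 221 221 221 222 223 223 223 222 222 223 222 222 222 223 218 193 175 202 214
 121 114 110 144 199 213 215 216 216 217 217 216 217 217 217 216 216 216 216 216 216 217 216 216 216 216 216 214 199 180 203 214
```

Run:
```python
from h import *
np.set_printoptions(precision=4,suppress=True)
x=np.array([.559,.829,0]);y=np.array([-.829,.559,0]);O=np.array([.5885,-.1568,0]);z=np.array([0,0,1.])
c=dict(np.load("last_top.npz"));c2=dict(np.load("last_scene.npz"))
a,b=np.meshgrid(np.linspace(0,np.pi,30),np.linspace(0,6.3,60));U=np.c_[(np.sin(a)*np.cos(b)).ravel(),(np.sin(a)*np.sin(b)).ravel(),np.cos(a).ravel()]
C=O+.005*x+.033*y
for n,C1,s in(("lying y",C+.032*z,(.0215,.0265,.0215)),("upright",C+.0345*z,(.0215,.0215,.0265)),("lying x",C+.0345*z,(.0265,.0215,.0215))):
    W=C1+(U*s)@np.array([x,y,z])
    for k in(c,c2):
        p=proj(k,W);print(n,"size",np.ptp(p,0),"centre",(p.max(0)+p.min(0))/2)
print("seen top size ~18x16 centre (246,170.3); scene 14x17.8 centre (247,201.5)")
P=lambda c:c["K"]@np.c_[cv2.Rodrigues(c["rvec"])[0],np.ravel(c["tvec"])]
X=cv2.triangulatePoints(P(c),P(c2),np.float64([246,170.3]),np.float64([247,201.5]));X=(X[:3]/X[3]).ravel();print(X,(X-O)@np.array([x,y]).T)
s=None
```

```text
lying y size [19.8266 21.2105] centre [248.582  169.1998]
lying y size [19.631  15.9471] centre [248.7612 203.2713]
upright size [18.3915 18.5879] centre [248.5737 168.9465]
upright size [15.9516 19.0307] centre [248.79   202.4034]
lying x size [21.3699 19.8096] centre [248.5802 168.9838]
lying x size [15.9466 16.7156] centre [248.79   202.4701]
seen top size ~18x16 centre (246,170.3); scene 14x17.8 centre (247,201.5)
[ 0.5611 -0.1286  0.0356] [0.0081 0.0385]
```

Run:
```python
from h import *; from plant import r
s=r.get_state();print(rel(s,[.4351,-.4158,.13],-124))
```

```text
(array([ 267.5, -211.4,    1.4]), np.float64(0.004))
```

Request:
{"name": "send_rows", "arguments": {
  "steps": [
    {"dp": [47,-37,0],"roll": 0,"jaw": 5},
    {"dp": [94,-74,0],"roll": 0,"jaw": 5},
    {"dp": [141,-111,0],"roll": 0,"jaw": 5},
    {"dp": [188,-148,0],"roll": 0,"jaw": 5},
    {"dp": [235,-185,0],"roll": 0,"jaw": 5}
  ]
}}

```text
time_s: 13.6
tcp_pos: [0.4295, -0.3796, 0.131]
eef_rot: [180.0, -0.0, -124.0]
contact_force: [0.0, 0.1, -0.6]
gripper_width: 0.0176
gripper_force: 49.9
```

Request:
{"name": "send_rows", "arguments": {
  "steps": [
    {"dp": [32,-26,0],"roll": 0,"jaw": 5},
    {"dp": [32,-26,25],"roll": 0,"jaw": 5},
    {"dp": [32,-26,55],"roll": 0,"jaw": 5},
    {"dp": [32,-26,75],"roll": 0,"jaw": 5},
    {"dp": [32,-26,79],"roll": 0,"jaw": 5}
  ]
}}

```text
time_s: 14.22
tcp_pos: [0.4323, -0.4179, 0.0506]
eef_rot: [179.8, -0.0, -124.1]
contact_force: [-0.6, -0.0, -1.6]
gripper_width: 0.0177
gripper_force: 49.9
```

```bash
python3 see.py|head -1
```

```text
tcp rack [-0.3018 -0.0164] 0.05057348147026336 [ 179.795    -0.0192 -124.0577] [-0.5716 -0.0019 -1.5653]
```

Request:
{"name": "send_rows", "arguments": {
  "steps": [
    {"dp": [-6,0,0],"roll": 0,"jaw": 5},
    {"dp": [-13,1,0],"roll": 0,"jaw": 5},
    {"dp": [-20,1,0],"roll": 0,"jaw": 5},
    {"dp": [-26,1,0],"roll": 0,"jaw": 5},
    {"dp": [-32,1,0],"roll": 0,"jaw": 5}
  ]
}}

```text
time_s: 14.95
tcp_pos: [0.4518, -0.39, 0.0527]
eef_rot: [-180.0, 0.0, -124.0]
contact_force: [0.3, -0.8, -1.0]
gripper_width: 0.0175
gripper_force: 49.9
```

Request:
{"name": "send_rows", "arguments": {
  "steps": [
    {"dp": [-6,0,0],"roll": 0,"jaw": 5},
    {"dp": [-12,0,0],"roll": 0,"jaw": 5},
    {"dp": [-18,0,0],"roll": 0,"jaw": 5},
    {"dp": [-24,0,0],"roll": 0,"jaw": 5},
    {"dp": [-30,0,0],"roll": 0,"jaw": 5}
  ]
}}

```text
time_s: 15.58
tcp_pos: [0.4684, -0.3653, 0.0526]
eef_rot: [-180.0, -0.0, -124.0]
contact_force: [-0.6, -0.9, -0.6]
gripper_width: 0.0181
gripper_force: 49.9
```

Request:
{"name": "send_rows", "arguments": {
  "steps": [
    {"dp": [-6,0,0],"roll": 0,"jaw": 5},
    {"dp": [-12,0,0],"roll": 0,"jaw": 5},
    {"dp": [-18,0,0],"roll": 0,"jaw": 5},
    {"dp": [-24,0,0],"roll": 0,"jaw": 5},
    {"dp": [-30,0,0],"roll": 0,"jaw": 5}
  ]
}}

```text
time_s: 16.2
tcp_pos: [0.4852, -0.3403, 0.0526]
eef_rot: [180.0, 0.0, -124.0]
contact_force: [-0.5, -0.3, -1.0]
gripper_width: 0.0176
gripper_force: 49.9
```

```bash
python3 see.py
```

```text
tcp rack [-0.2079 -0.0168] 0.052556499575695026 [ 179.9998    0.001  -123.9751] [-0.5284 -0.3176 -0.9606]
scene [233 184  61  20 574] [[ 0.0513 -0.0076]]
scene [245 199  11   4  41] [[0.0044 0.0301]]
scene [232 209  25  16 142] [[-0.0886  0.0478]]
scene [282 223   8  13  71] [[-0.1493 -0.0484]]
scene [262 224   8  12  75] [[-0.1527 -0.0012]]
top [287 141  15  31 212] [[-0.0636 -0.0515]]
top [296 178  18  11  74] [[-0.1191 -0.012 ]]
top [282 183  15  20 167] [[-0.102   0.0268]]
top [273 187   6  13  45] [[-0.077   0.0454]]
top [291 191  16  15 131] [[-0.127  0.025]]
```

Request:
{"name": "send_rows", "arguments": {
  "steps": [
    {"dp": [-4,0,0],"roll": 0,"jaw": 5},
    {"dp": [-8,0,0],"roll": 0,"jaw": 5},
    {"dp": [-12,0,0],"roll": 0,"jaw": 5},
    {"dp": [-16,0,0],"roll": 0,"jaw": 5},
    {"dp": [-20,0,0],"roll": 0,"jaw": 5}
  ]
}}

```text
time_s: 16.92
tcp_pos: [0.4963, -0.3239, 0.0526]
eef_rot: [-180.0, 0.0, -124.0]
contact_force: [0.0, -0.7, -0.1]
gripper_width: 0.0175
gripper_force: 49.9
```

Request:
{"name": "send_rows", "arguments": {
  "steps": [
    {"dp": [-3,0,0],"roll": 0,"jaw": 5},
    {"dp": [-6,0,0],"roll": 0,"jaw": 5},
    {"dp": [-8,0,0],"roll": 0,"jaw": 5},
    {"dp": [-8,0,0],"roll": 0,"jaw": 5}
  ]
}}

```text
time_s: 17.42
tcp_pos: [0.5006, -0.3174, 0.0526]
eef_rot: [180.0, -0.0, -124.0]
contact_force: [-0.7, 0.0, -0.0]
gripper_width: 0.0173
gripper_force: 49.9
```

Request:
{"name": "send_rows", "arguments": {
  "steps": [
    {"dp": [10,0,0],"roll": 0,"jaw": 5},
    {"dp": [25,0,0],"roll": 0,"jaw": 5},
    {"dp": [40,0,0],"roll": 0,"jaw": 5},
    {"dp": [40,0,-40],"roll": 0,"jaw": 5},
    {"dp": [40,0,-80],"roll": 0,"jaw": 5}
  ]
}}

```text
time_s: 18.05
tcp_pos: [0.4769, -0.3517, 0.1331]
eef_rot: [179.9, -0.0, -124.1]
contact_force: [0.2, -0.3, -0.1]
gripper_width: 0.0178
gripper_force: 49.9
```

```bash
python3 see.py|head -1
python3 - <<'E'
from h import *; from plant import r
s=r.get_state();print(rel(s,[.41,-.08,.13],-124))
E
```

```text
tcp rack [-0.2219 -0.0163] 0.1330559274246726 [ 179.9149   -0.0291 -124.0543] [ 0.1952 -0.3226 -0.1308]
(array([-187.1,  210.6,    5.9]), np.float64(0.0))
```

Request:
{"name": "send_rows", "arguments": {
  "steps": [
    {"dp": [-37,42,0],"roll": 0,"jaw": 5},
    {"dp": [-75,84,0],"roll": 0,"jaw": 5},
    {"dp": [-112,126,0],"roll": 0,"jaw": 5},
    {"dp": [-150,168,0],"roll": 0,"jaw": 5},
    {"dp": [-187,210,0],"roll": 0,"jaw": 5}
  ]
}}

```text
time_s: 18.77
tcp_pos: [0.4078, -0.0774, 0.1324]
eef_rot: [-180.0, 0.0, -124.0]
contact_force: [1.4, 0.9, -0.0]
gripper_width: 0.0175
gripper_force: 49.9
```

```bash
python3 see.py;  python3 - <<'E'
from h import *
x=np.array([.559,.829,0]);y=np.array([-.829,.559,0]);O=np.array([.5885,-.1568,0])
for n in("top","scene"):
    k=dict(np.load(f"last_{n}.npz"));u=proj(k,[O+.005*x+[0,0,.034]])[0];x1,y1=(u-[26,24]).astype(int)
    g=cv2.cvtColor(k["image"],cv2.COLOR_BGR2GRAY)[y1:y1+46,x1:x1+54];print(n,x1,y1);print("\n".join("".join("%3d"%(v//3) for v in row) for row in g))
E
```

```text
tcp rack [-0.0333  0.1943] 0.13244046750696026 [-179.984     0.0178 -124.0386] [ 1.3793  0.9046 -0.0291]
scene [233 184  25   7 105] [[0.0952 0.0418]]
scene [259 187  23   4  62] [[ 0.087  -0.0299]]
scene [285 189  13  42 201] [[-0.0465 -0.074 ]]
scene [232 193  56  22 917] [[-0.0133  0.0055]]
top [258 117  71  50 372] [[-0.0422 -0.0792]]
top [ 227  128   58   63 1736] [[0.0063 0.0056]]
top [289 160  14  21 133] [[-0.085  -0.0257]]
top [299 166  18  24 182] [[-0.1177 -0.0267]]
top [282 189  13  19  59] [[-0.1072  0.0387]]
top [272 190   6  12  44] [[-0.0784  0.0515]]
top 230 133
 63 63 63 60 57 56 56 57 58 58 58 59 60 60 60 59 58 57 57 57 58 59 59 60 60 60 66 80 84 83 79 83 81 70 71 80 84 84 81 75 66 66 70 74 76 76 78 78 75 70 68 70 71 69
 62 63 63 62 60 58 56 56 57 57 58 58 59 59 60 61 60 58 57 57 57 58 58 59 60 64 79 84 84 80 82 84 84 82 72 67 79 82 84 82 79 70 66 66 73 78 80 79 74 70 71 75 76 74
 61 62 63 63 63 61 59 57 56 56 57 58 58 58 59 60 60 60 59 58 57 57 58 58 60 75 83 84 82 80 84 84 84 84 82 80 78 75 80 83 84 81 75 67 66 72 76 77 75 73 76 79 79 78
 61 61 61 62 63 63 62 58 
[... 13795 characters left out ...]
 72 72 73 73 73 73 73 73 73 73 73 73 71 62 55 66
 48 66 69 67 72 74 74 74 74 74 74 74 74 74 73 73 72 72 71 71 71 71 71 72 71 68 61 67 69 66 70 72 72 72 72 73 73 73 72 73 73 72 73 73 73 73 73 73 73 73 73 68 58 63
 48 66 69 67 72 74 74 74 74 74 74 74 74 74 74 73 73 72 71 71 71 71 71 72 72 69 60 65 68 68 71 72 72 72 72 73 73 72 73 73 73 73 73 73 73 73 73 73 73 73 73 71 61 58
 49 66 69 68 72 74 74 74 74 74 74 74 74 74 74 73 73 72 72 72 72 72 72 72 73 70 63 60 67 70 72 73 73 73 73 73 74 73 73 74 74 74 74 74 74 73 74 74 74 74 74 72 66 58
 49 67 69 68 72 74 74 74 74 74 74 73 73 73 73 73 73 73 73 73 73 73 73 73 73 73 69 61 67 71 73 74 74 74 74 74 74 74 74 74 74 74 74 74 74 74 74 74 74 74 74 73 65 57
```

Far and near egg now look alike, each within about 6 mm of its dimple's centre. Triangulation puts them about 16–17 mm above the carrier face, so both have dropped in, and the carrier hasn't moved. I'm laying the hook back at its original place.

Run:
```python
from h import *; from plant import r
s=r.get_state();print(rel(s,[.364,-.2907,.12],-89.3))
P=lambda c:c["K"]@np.c_[cv2.Rodrigues(c["rvec"])[0],np.ravel(c["tvec"])]
c=dict(np.load("last_top.npz"));c2=dict(np.load("last_scene.npz"))
for a,b in(([246,170.3],[247,201.5]),([262.3,145.8],[272,201.3]),([195,160.2],[228.4,175.2])):
    X=cv2.triangulatePoints(P(c),P(c2),np.float64(a),np.float64(b));print((X[:3]/X[3]).ravel())
```

```text
(array([203.4, -83.6,  12.4]), np.float64(-0.601))
[ 0.56106907 -0.12858227  0.03562441]
[ 0.61927233 -0.16561048  0.03658407]
[ 0.57584431 -0.01369806  0.06990156]
```

Request:
{"name": "send_rows", "arguments": {
  "steps": [
    {"dp": [41,-17,0],"roll": -0.12,"jaw": 5},
    {"dp": [82,-34,0],"roll": -0.24,"jaw": 5},
    {"dp": [122,-50,0],"roll": -0.36,"jaw": 5},
    {"dp": [163,-67,0],"roll": -0.48,"jaw": 5},
    {"dp": [203,-84,0],"roll": -0.6,"jaw": 5}
  ]
}}

```text
time_s: 19.5
tcp_pos: [0.3637, -0.2957, 0.1324]
eef_rot: [-180.0, -0.0, -89.4]
contact_force: [1.0, 0.1, -0.7]
gripper_width: 0.0176
gripper_force: 49.9
```

Request:
{"name": "send_rows", "arguments": {
  "steps": [
    {"dp": [0,0,0],"roll": 0,"jaw": 5},
    {"dp": [0,0,40],"roll": 0,"jaw": 5},
    {"dp": [0,0,80],"roll": 0,"jaw": 5},
    {"dp": [0,0,100],"roll": 0,"jaw": 5},
    {"dp": [0,0,106],"roll": 0,"jaw": 5}
  ]
}}

```text
time_s: 20.12
tcp_pos: [0.3636, -0.2933, 0.0253]
eef_rot: [179.8, 0.0, -89.7]
contact_force: [0.2, -0.1, -1.0]
gripper_width: 0.0173
gripper_force: 49.9
```

Request:
{"name": "send_rows", "arguments": {
  "steps": [
    {"dp": [0,0,3],"roll": 0,"jaw": 5},
    {"dp": [0,0,6],"roll": 0,"jaw": 5},
    {"dp": [0,0,7],"roll": 0,"jaw": 5},
    {"dp": [0,0,7],"roll": 0,"jaw": 5}
  ]
}}

```text
time_s: 20.62
tcp_pos: [0.365, -0.2935, 0.0199]
eef_rot: [-180.0, -0.0, -89.6]
contact_force: [-0.8, 1.0, -1.1]
gripper_width: 0.018
gripper_force: 49.9
```

Request:
{"name": "send_rows", "arguments": {
  "steps": [
    {"dp": [0,0,1],"roll": 0,"jaw": 5},
    {"dp": [0,0,2],"roll": 0,"jaw": 5},
    {"dp": [0,0,2],"roll": 0,"jaw": 15},
    {"dp": [0,0,2],"roll": 0,"jaw": 40},
    {"dp": [0,0,2],"roll": 0,"jaw": 65}
  ]
}}

```text
time_s: 21.25
tcp_pos: [0.365, -0.2935, 0.0177]
eef_rot: [-180.0, -0.0, -89.6]
contact_force: [-0.8, 0.5, 0.3]
gripper_width: 0.0321
gripper_force: 0.0
```

Request:
{"name": "send_rows", "arguments": {
  "steps": [
    {"dp": [0,0,0],"roll": 0,"jaw": 65},
    {"dp": [0,0,-30],"roll": 0,"jaw": 65},
    {"dp": [0,0,-70],"roll": 0,"jaw": 65},
    {"dp": [0,0,-120],"roll": 0,"jaw": 65},
    {"dp": [0,0,-160],"roll": 0,"jaw": 65}
  ]
}}

```text
time_s: 21.88
tcp_pos: [0.3649, -0.2936, 0.1795]
eef_rot: [-179.9, -0.0, -89.6]
contact_force: [0.1, 0.9, -0.3]
gripper_width: 0.0569
gripper_force: 0.0
```

```bash
python3 see.py
python3 - <<'E'
from h import *
c0=dict(np.load("top0.npz"));c=dict(np.load("last_top.npz"));w=None
h=cv2.cvtColor(c["image"],cv2.COLOR_BGR2HSV)
m=((h[...,2]<140)&(h[...,1]>90)).astype(np.uint8)[235:275,270:370];print(cv2.boundingRect(m))
O=np.array([.5885,-.1568,0]);x=np.array([.559,.829,0]);y=np.array([-.829,.559,0])
for n in("top","scene"):
    k=dict(np.load(f"last_{n}.npz"))
    for b in(.033,-.033):
        u=proj(k,[O+.008*x+b*y+[0,0,.035]])[0].astype(int);g=cv2.cvtColor(k["image"],cv2.COLOR_BGR2GRAY)
        print(n,u,"row",g[u[1],u[0]-14:u[0]+14]//3,"col",g[u[1]-14:u[1]+14,u[0]]//3)
E
```

```text
tcp rack [-0.2364  0.109 ] 0.1794651849193253 [-179.9446   -0.0236  -89.5953] [ 0.0734  0.9337 -0.2661]
scene [233 183  49   9 190] [[0.0965 0.0071]]
scene [285 189  13  42 203] [[-0.0465 -0.074 ]]
scene [232 193  56  22 920] [[-0.0133  0.0055]]
top [258 117  71  52 451] [[-0.0436 -0.0772]]
top [ 233  128   54   49 1371] [[ 0.0082 -0.0135]]
top [282 153  15  21 105] [[-0.0633 -0.0309]]
top [287 159  19  23 211] [[-0.0859 -0.0263]]
top [298 165  20  24 263] [[-0.1164 -0.0287]]
top [267 179  15  31 260] [[-0.0755  0.0493]]
(0, 0, 0, 0)
top [247 168] row [67 78 65 62 69 80 83 84 84 84 84 84 84 84 84 84 84 84 84 83 81 75 61 53
 77 84 84 84] col [78 81 84 84 84 84 84 83 80 84 84 84 84 84 84 84 84 82 48 26 26 27 28 29
 31 32 32 33]
top [263 145] row [84 84 80 65 70 79 82 84 84 84 84 84 84 84 84 84 84 84 84 84 82 77 70 73
 84 84 84 84] col [83 77 73 83 84 84 84 82 84 84 84 84 84 84 84 84 84 84 84 84 82 80 74 61
 44 42 64 82]
scene [248 201] row [79 76 80 79 68 58 60 65 69 72 74 76 77 78 78 78 78 77 76 73 71 69 68 68
 68 71 77 75] col [67 67 67 66 63 61 71 82 84 84 84 84 83 81 78 75 72 69 65 62 59 57 55 55
 65 79 83 79]
scene [273 202] row [67 80 79 69 61 55 56 62 67 71 74 76 78 79 80 80 80 79 78 75 71 65 63 64
 69 78 72 64] col [63 66 66 64 57 59 72 83 84 84 84 84 83 82 80 78 75 73 70 65 61 58 57 63
 75 81 77 73]
```

Run:
```python
from h import *; from plant import r
c=r.capture("wrist");h=cv2.cvtColor(c["image"],cv2.COLOR_BGR2HSV)
m=((h[...,2]<140)&(h[...,1]>110)&(h[...,0]<12)).astype(np.uint8)
n,l,st,ce=cv2.connectedComponentsWithStats(m)
for i in range(1,n):
    if st[i,4]>150: print(st[i])
print(proj(c,[[.365,-.237,.02],[.365,-.3595,.02]]))
k=dict(np.load("last_scene.npz"));k0=dict(np.load("scene0.npz"))
for q in(k0,k):
    h=cv2.cvtColor(q["image"],cv2.COLOR_BGR2HSV)[225:285,150:245];m=((h[...,2]<140)&(h[...,1]>110)&(h[...,0]<12)).astype(np.uint8)
    n,l,st,ce=cv2.connectedComponentsWithStats(m);i=1+np.argmax(st[1:,4]) if n>1 else 0;print(st[i]+[150,225,0,0,0])
s=r.get_state();print(s['time_s'])
```

```text
[253 120  16 106 816]
[[260.1721645  230.00496545]
 [261.30824443 117.93964151]]
[202 250  33  29 197]
[202 248  34  31 241]
22.025
```

```bash
python3 -c "
from plant import r
print(r.close_job())"
```

```text
the job is handed in; nothing more can be done
None
```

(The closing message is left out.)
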